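# Weigh two mallet heads on the trip balance and pick the heavier

## Task

Two oiled joiner's mallet heads that look alike hang on the drying rack. Lift each one off its arm and set them gently on opposite pans of the balance, letting go only when the pan bears the head, and let the balance settle; then lay the heavier head flat in the plywood tray, ready for its handle, and leave the lighter one on its pan. Never let the beam slam over, neither loading nor unloading it, and leave the other things on the bench where they are.

Things in the scene. Friction and masses are not known exactly. Their poses are not given: they have to be found in the camera images.
- head_a: a mallet head, a light wooden block 130 mm long (y), 66 mm along x, 62 mm tall (z), 0.34 kg. Origin: centre of its underside. A mortise 40 mm wide (y) and 28 mm tall goes through its middle along x, with 17 mm of wood above and below it and 45 mm of solid wood at each end. It starts with the roof of the mortise resting on one of the rack's arms (which one varies), its -x towards the arm's free end
- head_b: the other mallet head, of exactly the same look, size and axes, hanging on the other arm. Its mass is not known: 0.27 to 0.43 kg, so either head may be the heavier
- head_a_mid (a point): the middle of head_a, 31 mm above its origin. On the rack it can be gripped from above across its 66 mm only beside the arm: at y = 25 to 60 or -60 to -25 mm
- head_b_mid (a point): the middle of head_b, 31 mm above its origin
- rack: fixed dark-wood drying rack, front to its -x. Origin at table height. Upright board 330 mm long (y), 232 mm tall, at x = 45 to 63 mm; foot board 18 mm thick at x = -150 to 70 mm. Two level flat light-wood arms, 26 mm wide and 10 mm thick, top 200 mm up, stand out from the board to -x at y = +88 and -88 mm, to free ends at x = -110 mm
- hanger_left (a point): top of the arm at rack y = +88 mm (point at rack x = -55 mm). The last 8 mm of each arm is a turned-up lip standing 8 mm above the arm's top: a head must be raised more than 8 mm to clear it, meets the arm from below when raised 18 mm, and then comes off to the rack's -x
- hanger_right (a point): the same for the arm at rack y = -88 mm
- balance: fixed double-pan trip balance of grey cast metal, 105 mm (x) by 350 mm (y), centre tower 125 mm tall with white dials and red pointers. Origin at table height under the pivot; two equal 115 mm arms along its y axis. A linkage keeps both pans level, and it does not matter where on its pan a load sits
- beam (a joint): angle of the balance beam, rad, -0.09 to 0.09: 0 is level, positive when the left (+y) pan is up and the right one down. It swings freely, damped, with almost no stiffness (0.02 N m/rad); a load difference of 3 per cent takes about 1 s to swing it from stop to stop, while a head let go on an unloaded raised pan, or snatched off, slams it over
- pan_left_top (a point): centre of the upper surface of the left (+y) pan, a flat steel disc 160 mm across and 5 mm thick, 134 mm above the table when level; it rides up and down 10 mm with the beam, and sits on a rubber cushion that gives 0.5 mm per newton
- pan_right_top (a point): the same for the right (-y) pan
- tray: fixed open plywood tray 250 mm (x) by 190 mm (y) by 35 mm tall outside, walls and floor 7 mm thick. Origin: centre of its underside
- handle: bystander: loose brown mallet handle 280 mm long
- sandblock: bystander: cork sanding block with brown abrasive, 110 mm
- oil_tin: bystander: metal tin, 72 mm across, 110 mm tall
- sleeve: bystander: brown sanding sleeve standing on end, 76 mm across, 115 mm tall
- offcut: bystander: two wood offcuts as one piece, 120 mm, 40 mm tall
Not all that is in view belongs to the job. Leave any turquoise look-alike of the head_b alone.

How it is judged:
By the outcome, as a careful person would: the job done as asked, in the order asked, and still so for the second after the job is handed in, with the robot touching nothing.
It also fails if it takes over 72 s, if anything falls off the work surface, if the arm or the gripper's body presses on something with over 40 N, if the wrist force passes 120 N, or if a joint passes its speed limit or range.

## Robot

A 6-joint arm with a two-finger parallel gripper is mounted at the origin on the work surface. World frame = base frame: x ahead of the robot, y to its left, z up, the work surface at z = 0. Lengths are in m, angles in rad, forces in N, time in s.
With the tool pointing down it reaches from about 0.25 to 0.775 m from the base axis. Payload 4 kg.
Tool frame: the origin (TCP) lies midway between the tips of the shut fingers; the grasp point (between the pads) lies 19 mm behind it (bot.hold_point_z is the distance from the TCP to the grasp point, in m); z points along the fingers, y is the line along which they close (so a half turn about z gives the same grasp; the last joint's range is limited). The gripper opens to 94 mm and grips with 3 to 60 N. Pads are 16 mm wide; open, the fingers measure 119 mm over their backs; the gripper's body (75 mm by 177 mm) begins 78 mm behind the grasp point.
Start: joints at [-1.283, 0.087, 1.371, -0, 1.684, -0.103], TCP at [0.21, -0.509, 0.206] pointing down, gripper open.
Joint ranges: [-3.1, 3.1], [-0.76, 2.03], [0.27, 2.55], [-1.08, 4.22], [0.17, 2.65], [-2.57, 2.57]. Speed limits (rad/s): [2.79, 2.79, 3.14, 3.14, 3.14, 3.14].

## Interface

Orientations are given as a rotation vector (axis times angle).
In Python, from workcell import monitor, capture, camera_model, workorder, bot gives the robot as it stands.
- The arm moves only by the tool jog_arm, never from a script. Its argument "plan" is a list of rows, each an object with "linear": the shift along the tool's x, y, z each as a share of 20 cm, from -1 to 1, a list of three; "yaw": the turn about the tool's z as a share of pi/2 rad, from -1 to 1; "gripper": the opening, from 0 (shut) to 1 (fully open). A call has 1 to 8 rows; each row is the pose to reach, as a shift and turn from the pose commanded when the call began, along the tool's axes at that moment; what a row does not reach only later rows make up. A row lasts 1/10 s, in which the tool goes at most 50 mm and 8.59 degrees, less where a joint would pass 70% of its speed; a pose out of reach is approached as far as the arm can. A call with a number of a shift or a turn outside -1 to 1 is refused whole. A call with a gripper value outside its range is refused whole. The fingers move at their own pace and stop on an object; the grip force is fixed at half the most. Time passes only in rows, so rows that repeat a pose let the fingers close. It gives the time, the measured TCP pose, the force, the opening and the grip force at its end, in the units of the state.
- monitor.read_state(): the state, without advancing time (a new reading comes with each control period).
- capture(name): name is "side" or "top"; returns (picture, depth): 384x512x3 uint8, blue, green, red; 384x512 float32, m along the optical axis (not along the pixel's ray), 0 where there is no reading.
- camera_model(name): a dict with "vertical_fov" (degrees; the focal length in pixels is half the picture's height over the tangent of half this angle, whatever the lens; pixels are square), "cx", "cy" (the principal point, pixels), "xyz" and "attitude" of the camera in the world. Camera axes: x right, y up, looking along -z (the intrinsics and any distortion apply to the point x, -y, -z); pixel columns grow to the right and rows downward; lengths in m; the calibration is good to about 2 mm. A picture is of the moment at which its call begins. camera_model takes no time and is no camera call.
- workorder.finish_job(): hands the job in; it is judged then, once.
The state is a dict: "time": time; "qpos": joint angles; "dq": joint speeds; "tau": joint torques, N m; "ee_pos": TCP position; "eef_rot": TCP orientation; "force": force on the tool from outside, world axes, zero at the start; "moment": the same for the moment, N m; "width": finger opening in m; "finger_force": force on a finger pad.
Only numpy, scipy, OpenCV 4.12 (cv2) and the standard library are available. Lean on these libraries where they do the work, as an engineer would, in place of code of your own. Each camera call takes 0.05 s, during which the arm holds its last target. There are 200 camera calls.

## Working session

There is one attempt and no reset: what is moved stays moved. The work goes in short steps, Python scripts to look and compute and a tool call to move; the robot and the scene stay as the last step left them, time stands still between calls to the robot, and variables do not carry over. Pictures are saved under pics/ and viewed, at most 10 in all, crops included, and the job is handed in when it is done.

Besides the shell and the picture viewer there is one more tool, called as name(argument=value, ...) on one line, values as JSON. jog_arm: Moves the arm, as the interface text tells. Shift numbers are shares of 20 cm and turn numbers shares of pi/2 rad, none past 1 either way. Its arguments: {"type":"object","properties":{"plan":{"type":"array"}},"required":["plan"]}

```bash
mkdir -p pics; ls
python3 - <<'E'
from workcell import monitor, capture, camera_model, bot
import cv2,numpy as np
print(monitor.read_state()); print(bot.hold_point_z)
for n in("side","top"):
    print(n,camera_model(n)); p,d=capture(n); np.savez(n+"0.npz",p=p,d=d)
    cv2.imwrite(f"pics/{n}0.png",cv2.resize(p,(800,600)))
E
```

```text
pics
{'time': 0.0, 'qpos': array([-1.28308597e+00,  8.79594508e-02,  1.37222731e+00, -8.22524912e-06,
        1.68358871e+00, -1.03127632e-01]), 'dq': array([ 0.00058853,  0.00026944, -0.0011254 , -0.00040278, -0.00026818,
       -0.00157778]), 'tau': array([-1.29118296e-03, -3.40178096e+01, -3.02427399e+01,  7.14873383e-02,
        3.28594493e-02, -1.74272823e-04]), 'ee_pos': array([ 0.20935526, -0.50801418,  0.20431541]), 'eef_rot': array([-3.07966567e+00, -6.09603515e-01,  3.28552914e-04]), 'force': array([ 0.12343659, -0.28308746,  0.14223552]), 'moment': array([0.01063206, 0.0340919 , 0.01360288]), 'finger_force': 0.0, 'width': 0.09415981448407283}
0.0188
side {'vertical_fov': 46.12591310810422, 'cx': 249.11032085793138, 'cy': 182.18236880709034, 'xyz': array([-0.30107356,  0.87802625,  0.93258537]), 'attitude': array([ 0.44582531, -1.1315425 , -2.14741715])}
top {'vertical_fov': 48.718033474654064, 'cx': 257.1115285925519, 'cy': 196.0110521071169, 'xyz': array([0.23432131, 0.02845442, 1.41262305]), 'attitude': array([ 0.13653859, -0.16988277, -1.53526027])}
```

View pics/side0.png

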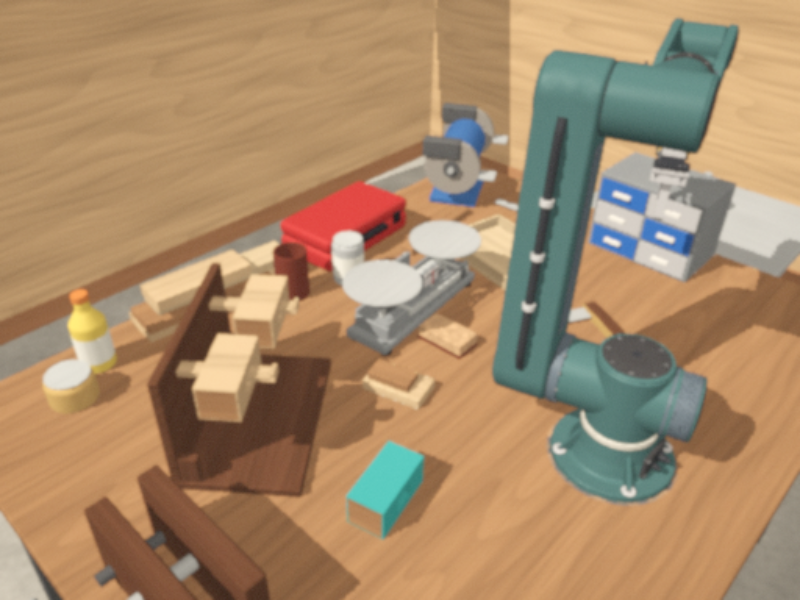

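View pics/top0.png

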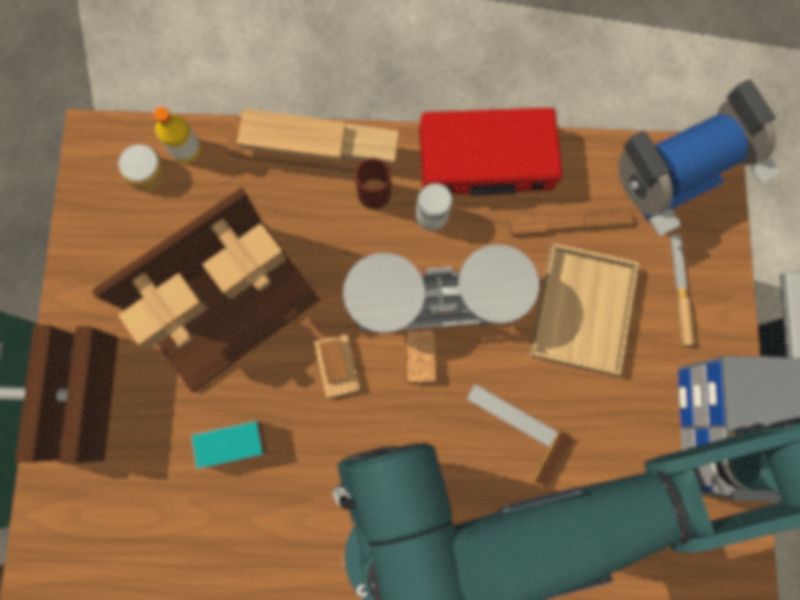

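The side view shows the two light-wood heads on the dark rack at about (260,310) and (228,375). In the top view they are at (243,260) and (160,312), with pans at (383,292) and (499,283) and the tray at (587,310). The turquoise block at (228,444) is the decoy. The two light-wood blocks with arms through them are the only ones that fit the heads' description.

```bash
cat > h.py <<'E'
import numpy as np,cv2
from scipy.spatial.transform import Rotation as R
from workcell import camera_model
def cam(n):
    m=camera_model(n); return m,192/np.tan(np.radians(m["vertical_fov"])/2),R.from_rotvec(m["attitude"]).as_matrix()
def rays(n,uv):
    m,f,M=cam(n); uv=np.asarray(uv,float).reshape(-1,2)
    return m["xyz"],np.c_[(uv[:,0]-m["cx"])/f,-(uv[:,1]-m["cy"])/f,-np.ones(len(uv))]@M.T
def plane(n,uv,z):
    o,d=rays(n,uv); return o+d*((z-o[2])/d[:,2])[:,None]
def cloud(n,d):
    v,u=np.mgrid[:384,:512]; o,r=rays(n,np.c_[u.ravel(),v.ravel()])
    return (o+r*d.reshape(-1,1)).reshape(384,512,3)
def rect(n,mask,z):
    c=max(cv2.findContours(mask.astype(np.uint8),0,2)[0],key=cv2.contourArea)
    P=plane(n,c.reshape(-1,2),z)[:,:2]; (x,y),(w,h),_=cv2.minAreaRect((P*1000).astype(np.float32))
    B=cv2.boxPoints(cv2.minAreaRect((P*1000).astype(np.float32)))
    e=B[1]-B[0] if np.linalg.norm(B[1]-B[0])>np.linalg.norm(B[2]-B[1]) else B[2]-B[1]
    return np.round([x,y,max(w,h),min(w,h),np.degrees(np.arctan2(e[1],e[0]))%180],1)
E
python3 - <<'E'
from h import *
a=np.load("top0.npz"); p,d=a["p"],a["d"]; C=cloud("top",d); Z=C[...,2]
print("table",np.median(Z[280:300,280:300]), "zero frac",(d==0).mean())
hsv=cv2.cvtColor(p,cv2.COLOR_BGR2HSV)
def s(u,v): return int(u*.64),int(v*.64)
for n,(u,v) in dict(headA=(243,258),headB=(160,312),armA=(222,232),armB=(145,288),armAf=(263,285),lipB=(185,342),boardtop=(240,196),boardtop2=(110,288),panL=(383,292),panR=(499,283),trayfloor=(590,310),foot=(240,330),tin=(434,195),sleeve=(373,165),offc=(318,360)).items():
    u,v=s(u,v); print(n,(u,v),np.round(C[v,u]*1000),np.round(np.median(Z[v-2:v+3,u-2:u+3])*1000,1),hsv[v,u])
def comps(m,z,amin=300):
    k,L,S,_=cv2.connectedComponentsWithStats(m.astype(np.uint8))
    for i in range(1,k):
        if S[i,4]>amin: print(S[i],rect("top",L==i,z))
X=C[...,0];Y=C[...,1]
print("heads");comps((Z>.209)&(Z<.228)&(hsv[...,2]>130)&(X>.2),.217)
print("pans");comps((Z>.12)&(Z<.15)&(hsv[...,1]<60)&(X>.2),.134,800)
print("tray");u,v=s(587,310);m=((Z>.004)&(Z<.05));m[:, :338]=0;comps(m,.035,800)
print("foot");comps((Z>.01)&(Z<.028)&(hsv[...,2]<110)&(X>.1),.018,800)
E
```

```text
table -0.0001708256650250206 zero frac 0.004058837890625
headA (155, 165) [554. 305. 217.] 216.9 [ 17 125 218]
headB (102, 199) [449. 448. 216.] 217.9 [ 17 125 218]
armA (142, 148) [610. 352. 197.] 200.8 [ 16 127 150]
armB (92, 184) [495. 486. 201.] 200.8 [ 16 129 186]
armAf (168, 182) [507. 266. 208.] 206.6 [ 17 126 160]
lipB (118, 218) [397. 400. 209.] 206.0 [ 16 127 154]
boardtop (153, 125) [671. 316. 231.] 231.3 [ 11 149  89]
boardtop2 (70, 184) [487. 537. 230.] 230.3 [ 10 138  70]
panL (245, 186) [518.  43. 137.] 138.1 [ 28  21 184]
panR (319, 181) [ 542. -186.  134.] 130.9 [ 26  22 183]
trayfloor (377, 198) [ 520. -405.    8.] 7.9 [ 17 118 211]
foot (153, 211) [449. 345.  20.] 17.8 [  8 137  67]
tin (277, 124) [734. -54. 109.] 109.8 [ 27  25 196]
sleeve (238, 105) [803.  76.  89.] 89.1 [  7 161  57]
offc (203, 230) [394. 179.  -1.] 2.2 [ 15 129 184]
heads
[ 131  144   49   43 1025] [553.5 304.3 130.7  68.4 129.1]
[  76  176   51   45 1087] [452.6 447.8 131.5  68.8 128.8]
pans
[ 294  157   51   50 1977] [ 541.7 -186.4  156.7  155.8  136. ]
[ 220  162   52   51 2037] [516.5  41.2 158.1 157.3   1.2]
tray
[ 339  156   70   86 3689] [ 516.1 -385.8  265.7  209.2  169.7]
foot
[ 102  161  103   90 3681] [495.5 369.1 329.2 202.2 129. ]
```

```bash
cat >> h.py <<'E'
def go(x,y,z,th):
    "shares from the measured pose to TCP target (mm, deg of tool x)"
    from workcell import monitor
    s=monitor.read_state(); M=R.from_rotvec(s["eef_rot"]).as_matrix(); t=np.degrees(np.arctan2(M[1,0],M[0,0]))
    l=M.T@(np.array([x,y,z])/1000-s["ee_pos"])/.2
    print("t",round(s["time"],2),"tcp",np.round(s["ee_pos"]*1000,1),"th",round(t,1),"tilt",round(np.degrees(np.arccos(-M[2,2])),2),"F",np.round(s["force"],2),"w",round(s["width"]*1000,1),"| lin",np.round(l,3),"yaw",round(-((th-t+180)%360-180)/90,3))
E
python3 - <<'E'
from h import *
a=np.load("top0.npz"); p,d=a["p"],a["d"]; C=cloud("top",d); Z=C[...,2];X=C[...,0];Y=C[...,1]
hsv=cv2.cvtColor(p,cv2.COLOR_BGR2HSV)
m=(Z>.222)&(Z<.24)&(hsv[...,2]<130)&(X>.4)&(Y>.2); m=cv2.morphologyEx(m.astype(np.uint8),0,None) if 0 else m
print("board",rect("top",m,.232))
m=(Z>.19)&(Z<.212)&(hsv[...,2]>110)&(X>.3)&(Y>.2)
k,L,S,_=cv2.connectedComponentsWithStats(m.astype(np.uint8))
for i in range(1,k):
    if S[i,4]>40: print("arm",S[i],rect("top",L==i,.2))
m=(Z>.025)&(Z<.045);m[:,:338]=0;m[:,415:]=0;m[:150]=0;m[250:]=0
print("trayrim",rect("top",cv2.morphologyEx(m.astype(np.uint8),cv2.MORPH_OPEN,np.ones((2,2))),.035))
for n,(x,y) in dict(L=(516.5,41.2),R=(541.7,-186.4)).items():
    q=np.hypot(X*1000-x,Y*1000-y)<60; print("pan",n,np.median(Z[q])*1000)
go(553.5,304.3,300,129)
c=cv2.resize(p[130:310,60:240],(720,720)[:2])[:,:]; cv2.imwrite("pics/crop0.png",cv2.resize(c,(600,600)))
E
```

```text
board [574.4 432.8 327.7  23.6 129. ]
arm [136 141  17  18 145] [606.3 345.8  52.3  25.2  39.3]
arm [147 163  33  24 139] [520.3 274.2 114.2  34.1 130.1]
arm [ 86 176  14  15 120] [500.6 485.9  39.8  25.8  37.5]
arm [104 195  24  27 185] [425.2 400.6  80.1  47.4 129.8]
trayrim [ 513.7 -393.3  251.1  190.9  168.7]
pan L 137.9803996193072
pan R 130.5087860986155
t 0.1 tcp [ 209.4 -508.1  204.4] th 22.4 tilt 0.11 F [-0.03 -1.29 -0.53] w 94.2 | lin [ 3.138 -3.101 -0.471] yaw -1.185
```

View pics/crop0.png

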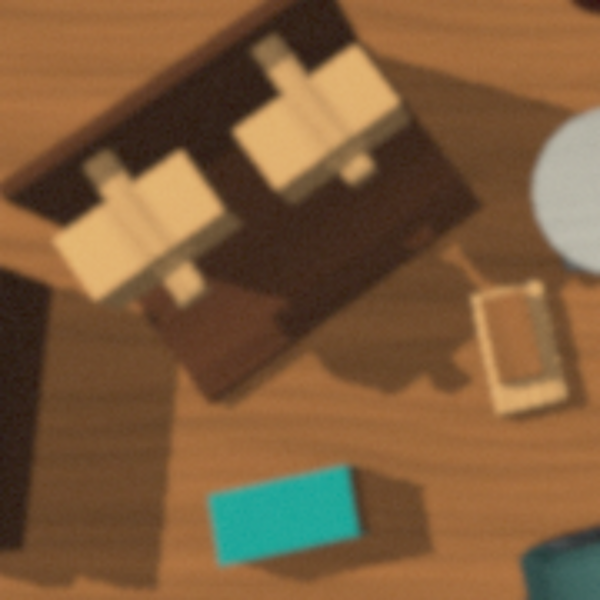

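The crop confirms the two plain wood heads at (317,122) and (140,225). The turquoise block at (285,515) is the decoy and stays put.

Heights, sizes and the 176 mm spacing match what was given, so I'm starting to move.

jog_arm(plan=[{"linear": [1,-0.92,-0.5],"yaw": -0.65,"gripper": 1},{"linear": [1,-0.92,-0.5],"yaw": -0.65,"gripper": 1},{"linear": [1,-0.92,-0.5],"yaw": -0.65,"gripper": 1},{"linear": [1,-0.92,-0.5],"yaw": -0.65,"gripper": 1},{"linear": [1,-0.92,-0.5],"yaw": -0.65,"gripper": 1},{"linear": [1,-0.92,-0.5],"yaw": -0.65,"gripper": 1},{"linear": [1,-0.92,-0.5],"yaw": -0.65,"gripper": 1}])

```text
time: 0.8
ee_pos: [0.3262, -0.2591, 0.3083]
eef_rot: [2.375, 2.049, 0.003]
force: [-0.8, -0.3, -0.4]
width: 0.094
finger_force: 0.0
```

```bash
python3 -c "
from h import *
go(573.6,279.4,300,129)"
```

```text
t 0.8 tcp [ 326.2 -259.1  308.3] th 81.6 tilt 0.3 F [-0.78 -0.33 -0.36] w 94.0 | lin [2.845 0.828 0.04 ] yaw -0.527
```

jog_arm(plan=[{"linear": [1,0.28,0],"yaw": 0,"gripper": 1},{"linear": [1,0.28,0],"yaw": 0,"gripper": 1},{"linear": [1,0.28,0],"yaw": 0,"gripper": 1},{"linear": [1,0.28,0],"yaw": 0,"gripper": 1}])

```text
time: 1.2
ee_pos: [0.4083, -0.0788, 0.3052]
eef_rot: [2.392, 2.037, -0.0]
force: [1.0, -0.6, 0.7]
width: 0.094
finger_force: 0.0
```

jog_arm(plan=[{"linear": [1,0.28,0],"yaw": 0,"gripper": 1},{"linear": [1,0.28,0],"yaw": 0,"gripper": 1},{"linear": [1,0.28,0],"yaw": 0,"gripper": 1},{"linear": [1,0.28,0],"yaw": 0,"gripper": 1}])

```text
time: 1.6
ee_pos: [0.492, 0.1032, 0.305]
eef_rot: [2.39, 2.038, -0.001]
force: [1.4, -0.7, 0.4]
width: 0.0939
finger_force: 0.0
```

jog_arm(plan=[{"linear": [0.84,0.27,0],"yaw": -0.53,"gripper": 1},{"linear": [0.84,0.27,0],"yaw": -0.53,"gripper": 1},{"linear": [0.84,0.27,0],"yaw": -0.53,"gripper": 1},{"linear": [0.84,0.27,0],"yaw": -0.53,"gripper": 1},{"linear": [0.84,0.27,0],"yaw": -0.53,"gripper": 1},{"linear": [0.84,0.27,0],"yaw": -0.53,"gripper": 1},{"linear": [0.84,0.27,0],"yaw": -0.53,"gripper": 1},{"linear": [0.84,0.27,0],"yaw": -0.53,"gripper": 1}])

```text
time: 2.4
ee_pos: [0.5716, 0.2583, 0.305]
eef_rot: [-1.365, -2.829, 0.001]
force: [0.3, 0.1, -0.3]
width: 0.0939
finger_force: 0.0
```

```bash
python3 -c "
from h import *
go(573.6,279.4,168,129)"
```

```text
t 2.4 tcp [571.6 258.3 305. ] th 128.5 tilt 0.05 F [ 0.32  0.08 -0.31] w 93.9 | lin [0.076 0.074 0.685] yaw -0.006
```

jog_arm(plan=[{"linear": [0.076,0.074,0.2],"yaw": -0.006,"gripper": 1},{"linear": [0.076,0.074,0.35],"yaw": -0.006,"gripper": 1},{"linear": [0.076,0.074,0.35],"yaw": -0.006,"gripper": 1}])

```text
time: 2.7
ee_pos: [0.5712, 0.2785, 0.229]
eef_rot: [-1.347, -2.829, 0.014]
force: [-0.2, -0.3, -1.0]
width: 0.0938
finger_force: 0.0
```

Run:
```python
from h import *
from workcell import capture
go(573.6,279.4,168,129)
p,d=capture("side"); cv2.imwrite("pics/s1.png",cv2.resize(p[150:300,70:230],(640,600)))
```

```text
t 2.7 tcp [571.2 278.5 229. ] th 129.1 tilt 0.67 F [-0.24 -0.33 -1.03] w 93.8 | lin [-0.005  0.016  0.305] yaw 0.001
```

View pics/s1.png

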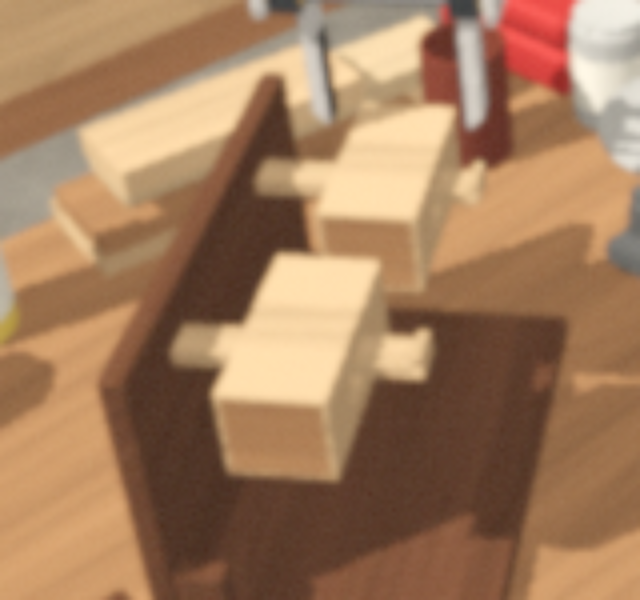

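The fingers, at (318,75) and (470,80) in the crop, straddle the far head. Now I descend and close.

jog_arm(plan=[{"linear": [-0.005,0.005,0.15],"yaw": 0,"gripper": 1},{"linear": [-0.005,0.005,0.25],"yaw": 0,"gripper": 1},{"linear": [-0.005,0.005,0.3],"yaw": 0,"gripper": 1},{"linear": [-0.005,0.005,0.3],"yaw": 0,"gripper": 1},{"linear": [-0.005,0.005,0.3],"yaw": 0,"gripper": 1}])

```text
time: 3.25
ee_pos: [0.5761, 0.2794, 0.1777]
eef_rot: [1.349, 2.835, 0.003]
force: [-0.4, -0.5, 0.4]
width: 0.094
finger_force: 0.0
```

jog_arm(plan=[{"linear": [0,0,0],"yaw": 0,"gripper": 0.5},{"linear": [0,0,0],"yaw": 0,"gripper": 0.5},{"linear": [0,0,0],"yaw": 0,"gripper": 0.5},{"linear": [0,0,0],"yaw": 0,"gripper": 0.5},{"linear": [0,0,0],"yaw": 0,"gripper": 0.5}])

```text
time: 3.75
ee_pos: [0.5753, 0.2793, 0.1759]
eef_rot: [1.349, 2.837, 0.0]
force: [0.1, -1.3, 2.4]
width: 0.0657
finger_force: 30.0
```

```bash
python3 -c "
from h import *
go(573.6,279.4,168,129)"
```

```text
t 3.75 tcp [575.3 279.3 175.9] th 129.1 tilt 0.03 F [ 0.1  -1.29  2.4 ] w 65.7 | lin [ 0.006 -0.006  0.04 ] yaw 0.001
```

jog_arm(plan=[{"linear": [0,0,-0.025],"yaw": 0,"gripper": 0.5},{"linear": [0,0,-0.05],"yaw": 0,"gripper": 0.5},{"linear": [0,0,-0.065],"yaw": 0,"gripper": 0.5},{"linear": [0,0,-0.065],"yaw": 0,"gripper": 0.5},{"linear": [0,0,-0.065],"yaw": 0,"gripper": 0.5}])

```text
time: 4.25
ee_pos: [0.5752, 0.2793, 0.1883]
eef_rot: [-1.349, -2.837, 0.0]
force: [-0.1, 0.3, -3.4]
width: 0.0655
finger_force: 30.0
```

Run:
```python
from h import *
from workcell import capture
go(573.6,279.4,189,129)
p,d=capture("side"); cv2.imwrite("pics/s2.png",cv2.resize(p[150:300,70:230],(640,600)))
```

```text
t 4.25 tcp [575.2 279.3 188.3] th 129.1 tilt 0.02 F [-0.13  0.28 -3.4 ] w 65.5 | lin [ 0.005 -0.006 -0.004] yaw 0.001
```

View pics/s2.png

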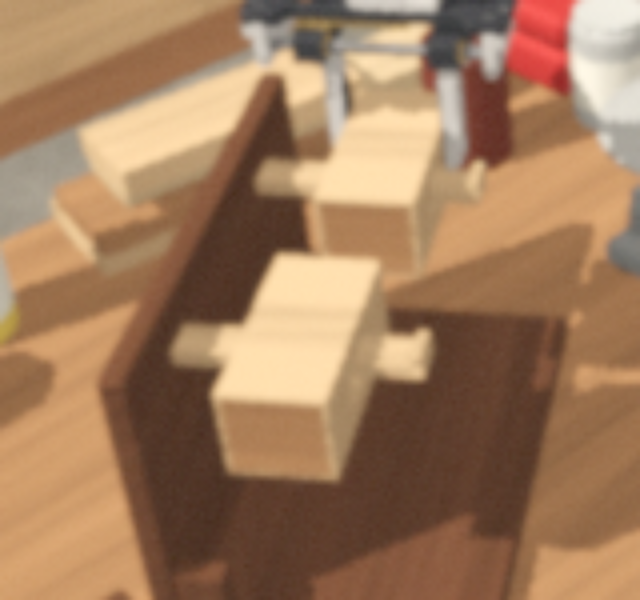

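Head lifted level, with 3.4 N on the wrist (about 0.34 kg). Now I withdraw it off the arm.

jog_arm(plan=[{"linear": [0,-0.08,0],"yaw": 0,"gripper": 0.5},{"linear": [0,-0.2,0],"yaw": 0,"gripper": 0.5},{"linear": [0,-0.32,0],"yaw": 0,"gripper": 0.5},{"linear": [0,-0.44,0],"yaw": 0,"gripper": 0.5},{"linear": [0,-0.56,0],"yaw": 0,"gripper": 0.5},{"linear": [0,-0.65,0],"yaw": 0,"gripper": 0.5},{"linear": [0,-0.65,0],"yaw": 0,"gripper": 0.5}])

```text
time: 5.0
ee_pos: [0.473, 0.1962, 0.1887]
eef_rot: [1.35, 2.836, -0.001]
force: [0.3, -0.5, -3.1]
width: 0.0658
finger_force: 30.0
```

jog_arm(plan=[{"linear": [0,0,-0.1],"yaw": 0,"gripper": 0.5},{"linear": [0,0,-0.2],"yaw": 0,"gripper": 0.5},{"linear": [0,0,-0.2],"yaw": 0,"gripper": 0.5}])

```text
time: 5.3
ee_pos: [0.4764, 0.1982, 0.2318]
eef_rot: [1.347, 2.832, 0.008]
force: [0.1, 0.3, -3.4]
width: 0.066
finger_force: 30.0
```

```bash
python3 -c "
from h import *
go(545.2,-218.2,225,96.3)"
```

```text
t 5.3 tcp [476.4 198.2 231.8] th 129.1 tilt 0.41 F [ 0.14  0.28 -3.44] w 66.0 | lin [-1.832 -1.048  0.032] yaw 0.365
```

jog_arm(plan=[{"linear": [-0.1,-0.05,0],"yaw": 0,"gripper": 0.5},{"linear": [-0.25,-0.14,0],"yaw": 0,"gripper": 0.5},{"linear": [-0.43,-0.24,0],"yaw": 0,"gripper": 0.5},{"linear": [-0.6,-0.34,0],"yaw": 0,"gripper": 0.5},{"linear": [-0.78,-0.44,0],"yaw": 0,"gripper": 0.5},{"linear": [-0.95,-0.54,0],"yaw": 0,"gripper": 0.5}])

```text
time: 5.9
ee_pos: [0.5108, -0.0197, 0.2271]
eef_rot: [-1.349, -2.837, 0.0]
force: [0.0, 0.5, -3.0]
width: 0.0656
finger_force: 30.0
```

jog_arm(plan=[{"linear": [-0.17,-0.1,0],"yaw": 0.06,"gripper": 0.5},{"linear": [-0.34,-0.2,0],"yaw": 0.13,"gripper": 0.5},{"linear": [-0.5,-0.3,0],"yaw": 0.2,"gripper": 0.5},{"linear": [-0.66,-0.38,0],"yaw": 0.27,"gripper": 0.5},{"linear": [-0.8,-0.46,0],"yaw": 0.33,"gripper": 0.5},{"linear": [-0.88,-0.51,0],"yaw": 0.365,"gripper": 0.5},{"linear": [-0.88,-0.51,0],"yaw": 0.365,"gripper": 0.5},{"linear": [-0.88,-0.51,0],"yaw": 0.365,"gripper": 0.5}])

```text
time: 6.7
ee_pos: [0.5424, -0.2184, 0.2276]
eef_rot: [-2.094, -2.339, -0.001]
force: [0.0, -1.0, -2.7]
width: 0.0659
finger_force: 30.0
```

Run:
```python
from h import *
from workcell import capture
go(545.2,-218.2,225,96.3)
p,d=capture("top"); C=cloud("top",d); X,Y,Z=C[...,0]*1000,C[...,1]*1000,C[...,2]
for n,(x,y) in dict(L=(516.5,41.2),R=(541.7,-186.4)).items():
    q=(np.hypot(X-x,Y-y)<70)&(Z<.16)&(Z>.115); print("pan",n,np.median(Z[q])*1000,q.sum())
cv2.imwrite("pics/t3.png",cv2.resize(p[110:270,200:420],(800,582)))
```

```text
t 6.7 tcp [ 542.4 -218.4  227.6] th 96.3 tilt 0.12 F [ 0.01 -0.98 -2.67] w 65.9 | lin [-0.001  0.014  0.013] yaw 0.001
pan L 136.13220214180166 1574
pan R 131.6973083806241 138
```

View pics/t3.png

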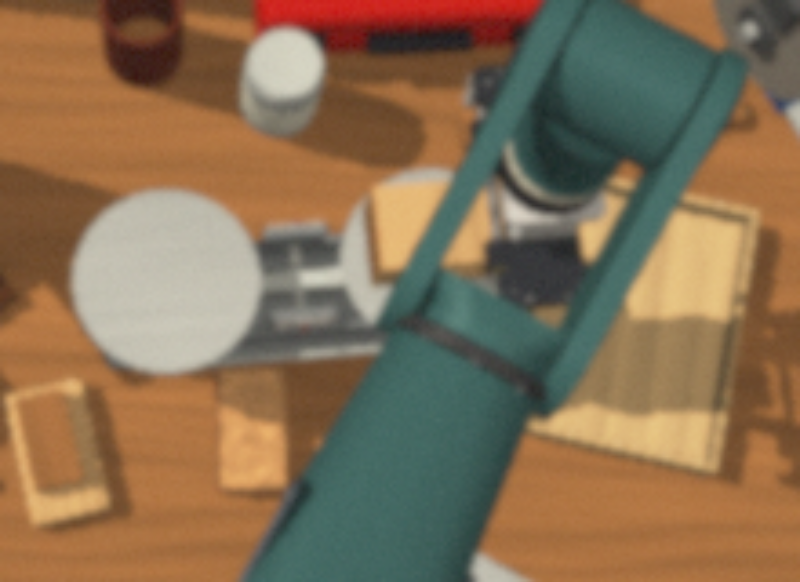

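The head hangs over the right pan at (430,225); the beam is near level. Now I go down fast to just above the pan, then slowly.

jog_arm(plan=[{"linear": [0,0.014,0.08],"yaw": 0,"gripper": 0.5},{"linear": [0,0.014,0.18],"yaw": 0,"gripper": 0.5},{"linear": [0,0.014,0.26],"yaw": 0,"gripper": 0.5},{"linear": [0,0.014,0.3],"yaw": 0,"gripper": 0.5},{"linear": [0,0.014,0.31],"yaw": 0,"gripper": 0.5},{"linear": [0,0.014,0.31],"yaw": 0,"gripper": 0.5},{"linear": [0,0.014,0.31],"yaw": 0,"gripper": 0.5}])

```text
time: 7.45
ee_pos: [0.5459, -0.2188, 0.1678]
eef_rot: [2.094, 2.339, 0.001]
force: [0.4, -0.6, -2.5]
width: 0.0657
finger_force: 30.0
```

jog_arm(plan=[{"linear": [0,0,0.006],"yaw": 0,"gripper": 0.5},{"linear": [0,0,0.012],"yaw": 0,"gripper": 0.5},{"linear": [0,0,0.018],"yaw": 0,"gripper": 0.5},{"linear": [0,0,0.024],"yaw": 0,"gripper": 0.5},{"linear": [0,0,0.03],"yaw": 0,"gripper": 0.5},{"linear": [0,0,0.036],"yaw": 0,"gripper": 0.5},{"linear": [0,0,0.042],"yaw": 0,"gripper": 0.5},{"linear": [0,0,0.048],"yaw": 0,"gripper": 0.5}])

```text
time: 8.25
ee_pos: [0.5452, -0.2189, 0.1567]
eef_rot: [-2.096, -2.34, 0.0]
force: [-0.4, -0.4, -3.4]
width: 0.0657
finger_force: 30.0
```

jog_arm(plan=[{"linear": [0,0,0.005],"yaw": 0,"gripper": 0.5},{"linear": [0,0,0.01],"yaw": 0,"gripper": 0.5},{"linear": [0,0,0.015],"yaw": 0,"gripper": 0.5},{"linear": [0,0,0.02],"yaw": 0,"gripper": 0.5},{"linear": [0,0,0.025],"yaw": 0,"gripper": 0.5},{"linear": [0,0,0.03],"yaw": 0,"gripper": 0.5},{"linear": [0,0,0.035],"yaw": 0,"gripper": 0.5},{"linear": [0,0,0.04],"yaw": 0,"gripper": 0.5}])

```text
time: 9.05
ee_pos: [0.5453, -0.2188, 0.1488]
eef_rot: [2.096, 2.34, -0.0]
force: [-0.4, -0.2, -2.9]
width: 0.0657
finger_force: 30.0
```

Run:
```python
from h import *
from workcell import capture
go(545.2,-218.2,142,96.3)
p,d=capture("top"); C=cloud("top",d); X,Y,Z=C[...,0]*1000,C[...,1]*1000,C[...,2]
q=(np.hypot(X-516.5,Y-41.2)<70)&(Z<.16)&(Z>.115); print("pan L",np.median(Z[q])*1000,q.sum())
```

```text
t 9.05 tcp [ 545.3 -218.8  148.8] th 96.3 tilt 0.01 F [-0.44 -0.24 -2.86] w 65.7 | lin [0.003 0.    0.034] yaw -0.0
pan L 140.18095508568118 1591
```

Contact: the left pan is rising in step with the descent. I keep going slowly to the lower stop.

jog_arm(plan=[{"linear": [0,0,0.004],"yaw": 0,"gripper": 0.5},{"linear": [0,0,0.008],"yaw": 0,"gripper": 0.5},{"linear": [0,0,0.012],"yaw": 0,"gripper": 0.5},{"linear": [0,0,0.016],"yaw": 0,"gripper": 0.5},{"linear": [0,0,0.02],"yaw": 0,"gripper": 0.5},{"linear": [0,0,0.024],"yaw": 0,"gripper": 0.5},{"linear": [0,0,0.024],"yaw": 0,"gripper": 0.5},{"linear": [0,0,0.024],"yaw": 0,"gripper": 0.5}])

```text
time: 9.9
ee_pos: [0.5453, -0.2188, 0.1442]
eef_rot: [2.096, 2.34, -0.0]
force: [-0.7, 0.2, -3.3]
width: 0.0659
finger_force: 30.0
```

```bash
cat > pl.py <<'E'
from h import *
from workcell import capture
import sys
go(*map(float,sys.argv[1:5]))
p,d=capture("top"); C=cloud("top",d); X,Y,Z=C[...,0]*1000,C[...,1]*1000,C[...,2]
for n,(x,y) in dict(L=(516.5,41.2),R=(541.7,-186.4)).items():
    q=(np.hypot(X-x,Y-y)<72)&(Z<.16)&(Z>.115); print("pan",n,np.median(Z[q])*1000,q.sum())
go(*map(float,sys.argv[1:5]))
E
python3 pl.py 545.2 -218.2 142 96.3
```

```text
t 9.9 tcp [ 545.3 -218.8  144.2] th 96.3 tilt 0.01 F [-0.67  0.15 -3.3 ] w 65.9 | lin [0.003 0.    0.011] yaw -0.0
pan L 144.51769013003536 1692
pan R 124.9479548882091 193
t 9.95 tcp [ 545.3 -218.9  144.2] th 96.3 tilt 0.01 F [-0.35  1.11 -2.12] w 65.5 | lin [0.003 0.    0.011] yaw -0.0
```

jog_arm(plan=[{"linear": [0,0,0.003],"yaw": 0,"gripper": 0.5},{"linear": [0,0,0.006],"yaw": 0,"gripper": 0.5},{"linear": [0,0,0.009],"yaw": 0,"gripper": 0.5},{"linear": [0,0,0.009],"yaw": 0,"gripper": 0.5},{"linear": [0,0,0.009],"yaw": 0,"gripper": 0.5}])

```text
time: 10.45
ee_pos: [0.5453, -0.2189, 0.1427]
eef_rot: [2.096, 2.339, -0.0]
force: [-1.3, 0.3, 0.0]
width: 0.066
finger_force: 30.0
```

```bash
python3 pl.py 545.2 -218.2 142 96.3
```

```text
t 10.45 tcp [ 545.3 -218.9  142.7] th 96.3 tilt 0.03 F [-1.35  0.34  0.05] w 66.0 | lin [0.004 0.    0.004] yaw -0.0
pan L 144.5909153299655 1692
pan R 123.11942527648468 197
t 10.5 tcp [ 545.3 -218.9  142.6] th 96.3 tilt 0.02 F [-1.46 -0.09 -0.65] w 65.5 | lin [0.004 0.    0.003] yaw -0.0
```

jog_arm(plan=[{"linear": [0,0,0.001],"yaw": 0,"gripper": 0.5},{"linear": [0,0,0.001],"yaw": 0,"gripper": 0.75},{"linear": [0,0,0.001],"yaw": 0,"gripper": 1},{"linear": [0,0,0.001],"yaw": 0,"gripper": 1},{"linear": [0,0,0.001],"yaw": 0,"gripper": 1}])

```text
time: 11.0
ee_pos: [0.5454, -0.2189, 0.1421]
eef_rot: [2.096, 2.339, 0.0]
force: [-0.4, -0.1, 0.5]
width: 0.0911
finger_force: 0.0
```

```bash
python3 pl.py 472.7 422.9 300 129
```

```text
t 11.0 tcp [ 545.4 -218.9  142.1] th 96.3 tilt 0.02 F [-0.44 -0.14  0.51] w 91.1 | lin [ 3.23 -0.01 -0.79] yaw -0.364
pan L 144.5182240843439 1691
pan R 122.62614721379983 188
t 11.05 tcp [ 545.3 -218.9  142.1] th 96.3 tilt 0.02 F [0.4  0.25 0.38] w 93.2 | lin [ 3.229 -0.01  -0.79 ] yaw -0.364
```

Head A is released on the right pan and nothing moved. Next, head B.

jog_arm(plan=[{"linear": [0,0,-0.15],"yaw": 0,"gripper": 1},{"linear": [0,0,-0.4],"yaw": 0,"gripper": 1},{"linear": [0,0,-0.65],"yaw": 0,"gripper": 1},{"linear": [0.2,0,-0.8],"yaw": 0,"gripper": 1},{"linear": [0.45,0,-0.8],"yaw": 0,"gripper": 1},{"linear": [0.7,0,-0.8],"yaw": 0,"gripper": 1},{"linear": [0.95,0,-0.8],"yaw": 0,"gripper": 1}])

```text
time: 11.75
ee_pos: [0.5242, -0.0285, 0.3026]
eef_rot: [2.097, 2.338, 0.001]
force: [1.7, -0.0, -0.1]
width: 0.0938
finger_force: 0.0
```

jog_arm(plan=[{"linear": [1,0,0],"yaw": 0,"gripper": 1},{"linear": [1,0,0],"yaw": 0,"gripper": 1},{"linear": [1,0,0],"yaw": 0,"gripper": 1},{"linear": [1,0,0],"yaw": 0,"gripper": 1}])

```text
time: 12.15
ee_pos: [0.502, 0.1707, 0.3023]
eef_rot: [2.096, 2.339, 0.001]
force: [0.5, 0.4, -0.8]
width: 0.0939
finger_force: 0.0
```

jog_arm(plan=[{"linear": [1,0,0],"yaw": -0.36,"gripper": 1},{"linear": [1,0,0],"yaw": -0.36,"gripper": 1},{"linear": [1,0,0],"yaw": -0.36,"gripper": 1},{"linear": [1,0,0],"yaw": -0.36,"gripper": 1},{"linear": [1,0,0],"yaw": -0.36,"gripper": 1},{"linear": [1,0,0],"yaw": -0.36,"gripper": 1}])

```text
time: 12.75
ee_pos: [0.4803, 0.3685, 0.3013]
eef_rot: [-1.358, -2.833, 0.002]
force: [0.4, -0.4, -0.6]
width: 0.0942
finger_force: 0.0
```

```bash
python3 pl.py 472.7 422.9 230 129
```

```text
t 12.75 tcp [480.3 368.5 301.3] th 128.8 tilt 0.08 F [ 0.45 -0.42 -0.57] w 94.2 | lin [0.236 0.141 0.356] yaw -0.003
pan L 144.4165288967203 1693
pan R 122.81159229233141 682
t 12.8 tcp [480.7 367.4 301.8] th 128.7 tilt 0.05 F [ 0.27 -0.41  0.45] w 94.3 | lin [0.242 0.142 0.359] yaw -0.004
```

jog_arm(plan=[{"linear": [0.238,0.142,0],"yaw": 0,"gripper": 1},{"linear": [0.238,0.142,0.1],"yaw": 0,"gripper": 1},{"linear": [0.238,0.142,0.3],"yaw": 0,"gripper": 1},{"linear": [0.238,0.142,0.3],"yaw": 0,"gripper": 1},{"linear": [0.238,0.142,0.3],"yaw": 0,"gripper": 1}])

```text
time: 13.3
ee_pos: [0.4735, 0.4208, 0.2419]
eef_rot: [-1.364, -2.829, 0.003]
force: [0.1, -1.0, 0.6]
width: 0.0941
finger_force: 0.0
```

```bash
python3 pl.py 472.7 422.9 176 129
```

```text
t 13.3 tcp [473.5 420.8 241.9] th 128.5 tilt 0.12 F [ 0.11 -1.03  0.64] w 94.1 | lin [0.011 0.004 0.329] yaw -0.005
pan L 144.6058366081937 1691
pan R 122.78245670234766 672
t 13.35 tcp [474.3 421.6 244.4] th 128.6 tilt 0.16 F [-1.31 -0.48  0.14] w 93.9 | lin [ 0.01  -0.003  0.342] yaw -0.005
```

jog_arm(plan=[{"linear": [0.006,0,0.12],"yaw": -0.005,"gripper": 1},{"linear": [0.006,0,0.24],"yaw": -0.005,"gripper": 1},{"linear": [0.006,0,0.32],"yaw": -0.005,"gripper": 1},{"linear": [0.006,0,0.34],"yaw": -0.005,"gripper": 1},{"linear": [0.006,0,0.34],"yaw": -0.005,"gripper": 1},{"linear": [0.006,0,0.34],"yaw": -0.005,"gripper": 1}])

```text
time: 13.95
ee_pos: [0.4737, 0.424, 0.1771]
eef_rot: [1.349, 2.835, 0.007]
force: [0.4, 0.2, -0.1]
width: 0.0942
finger_force: 0.0
```

jog_arm(plan=[{"linear": [0,0,0],"yaw": 0,"gripper": 0.5},{"linear": [0,0,0],"yaw": 0,"gripper": 0.5},{"linear": [0,0,0],"yaw": 0,"gripper": 0.5},{"linear": [0,0,0],"yaw": 0,"gripper": 0.5},{"linear": [0,0,0],"yaw": 0,"gripper": 0.5}])

```text
time: 14.45
ee_pos: [0.4726, 0.4236, 0.1743]
eef_rot: [1.349, 2.837, 0.001]
force: [-0.2, 0.9, 0.9]
width: 0.0651
finger_force: 29.9
```

```bash
python3 pl.py 472.7 422.9 189 129
```

```text
t 14.45 tcp [472.6 423.6 174.3] th 129.1 tilt 0.05 F [-0.17  0.94  0.88] w 65.1 | lin [-0.003 -0.002 -0.073] yaw 0.002
pan L 144.5604747032294 1693
pan R 122.67024667543947 679
t 14.5 tcp [472.6 423.6 174.3] th 129.1 tilt 0.05 F [ 0.83 -0.07  0.75] w 66.2 | lin [-0.003 -0.002 -0.073] yaw 0.001
```

jog_arm(plan=[{"linear": [0,0,-0.025],"yaw": 0,"gripper": 0.5},{"linear": [0,0,-0.05],"yaw": 0,"gripper": 0.5},{"linear": [0,0,-0.065],"yaw": 0,"gripper": 0.5},{"linear": [0,0,-0.065],"yaw": 0,"gripper": 0.5},{"linear": [0,0,-0.065],"yaw": 0,"gripper": 0.5}])

```text
time: 15.0
ee_pos: [0.4723, 0.4234, 0.1869]
eef_rot: [-1.349, -2.837, 0.001]
force: [0.7, 0.5, -3.0]
width: 0.0656
finger_force: 29.9
```

Run:
```python
from h import *
from workcell import capture
go(472.7,422.9,189,129)
p,d=capture("side"); cv2.imwrite("pics/s4.png",cv2.resize(p[150:300,70:230],(640,600)))
go(472.7,422.9,189,129)
```

```text
t 15.0 tcp [472.3 423.4 186.9] th 129.1 tilt 0.02 F [ 0.68  0.49 -3.01] w 65.6 | lin [-0.003 -0.    -0.01 ] yaw 0.001
t 15.05 tcp [472.2 423.4 186.7] th 129.1 tilt 0.03 F [-0.   -0.1  -2.73] w 65.9 | lin [-0.003  0.    -0.011] yaw 0.001
```

View pics/s4.png

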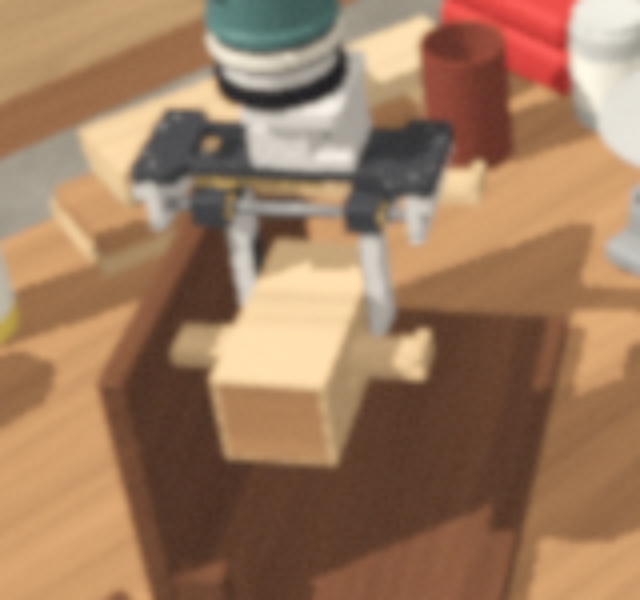

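Head B is lifted level, at about 2.9 N on the wrist. I withdraw it and carry it over the left pan.

jog_arm(plan=[{"linear": [0,-0.08,0],"yaw": 0,"gripper": 0.5},{"linear": [0,-0.2,0],"yaw": 0,"gripper": 0.5},{"linear": [0,-0.32,0],"yaw": 0,"gripper": 0.5},{"linear": [0,-0.44,0],"yaw": 0,"gripper": 0.5},{"linear": [0,-0.56,0],"yaw": 0,"gripper": 0.5},{"linear": [0,-0.68,0],"yaw": 0,"gripper": 0.5},{"linear": [0,-0.73,0],"yaw": 0,"gripper": 0.5},{"linear": [0,-0.73,0],"yaw": 0,"gripper": 0.5}])

```text
time: 15.85
ee_pos: [0.3586, 0.331, 0.1874]
eef_rot: [1.349, 2.837, 0.001]
force: [-0.2, -0.0, -2.8]
width: 0.066
finger_force: 29.9
```

jog_arm(plan=[{"linear": [0,0,-0.1],"yaw": 0,"gripper": 0.5},{"linear": [0,0,-0.22],"yaw": 0,"gripper": 0.5},{"linear": [0,0,-0.25],"yaw": 0,"gripper": 0.5}])

```text
time: 16.15
ee_pos: [0.361, 0.3327, 0.2399]
eef_rot: [1.348, 2.834, 0.008]
force: [0.4, -0.8, -1.6]
width: 0.0661
finger_force: 29.9
```

```bash
python3 pl.py 520 9.4 225 96.3
```

```text
t 16.15 tcp [361.  332.7 239.9] th 129.1 tilt 0.34 F [ 0.43 -0.82 -1.62] w 66.1 | lin [-1.756 -0.404  0.073] yaw 0.365
pan L 144.5719778583733 1684
pan R 122.71783281643044 680
t 16.2 tcp [360.9 332.6 239.7] th 129.1 tilt 0.31 F [ 0.81 -0.66 -1.28] w 65.7 | lin [-1.756 -0.403  0.072] yaw 0.365
```

jog_arm(plan=[{"linear": [-0.1,-0.02,0],"yaw": 0,"gripper": 0.5},{"linear": [-0.25,-0.05,0],"yaw": 0,"gripper": 0.5},{"linear": [-0.43,-0.09,0],"yaw": 0,"gripper": 0.5},{"linear": [-0.6,-0.13,0],"yaw": 0,"gripper": 0.5},{"linear": [-0.78,-0.17,0],"yaw": 0,"gripper": 0.5},{"linear": [-0.95,-0.21,0],"yaw": 0,"gripper": 0.5}])

```text
time: 16.8
ee_pos: [0.4471, 0.156, 0.2356]
eef_rot: [-1.349, -2.836, 0.002]
force: [0.4, 0.3, -3.0]
width: 0.0662
finger_force: 29.9
```

jog_arm(plan=[{"linear": [-0.17,-0.04,0],"yaw": 0.06,"gripper": 0.5},{"linear": [-0.34,-0.08,0],"yaw": 0.13,"gripper": 0.5},{"linear": [-0.5,-0.12,0],"yaw": 0.2,"gripper": 0.5},{"linear": [-0.66,-0.16,0.02],"yaw": 0.27,"gripper": 0.5},{"linear": [-0.76,-0.18,0.04],"yaw": 0.33,"gripper": 0.5},{"linear": [-0.8,-0.195,0.06],"yaw": 0.365,"gripper": 0.5},{"linear": [-0.8,-0.195,0.06],"yaw": 0.365,"gripper": 0.5},{"linear": [-0.8,-0.195,0.06],"yaw": 0.365,"gripper": 0.5}])

```text
time: 17.6
ee_pos: [0.517, 0.0089, 0.2239]
eef_rot: [-2.094, -2.339, 0.001]
force: [1.5, 0.0, -2.8]
width: 0.0658
finger_force: 29.9
```

```bash
python3 pl.py 520 9.4 170 96.3
```

```text
t 17.6 tcp [517.    8.9 223.9] th 96.3 tilt 0.11 F [ 1.53  0.04 -2.79] w 65.8 | lin [0.001 0.015 0.27 ] yaw 0.0
pan L 144.4599456759148 277
pan R 122.83236977184808 672
t 17.65 tcp [517.1   9.2 224.5] th 96.4 tilt 0.06 F [ 0.03  0.85 -3.1 ] w 65.7 | lin [-0.001  0.015  0.272] yaw 0.001
```

jog_arm(plan=[{"linear": [0,0.013,0.06],"yaw": 0,"gripper": 0.5},{"linear": [0,0.013,0.15],"yaw": 0,"gripper": 0.5},{"linear": [0,0.013,0.22],"yaw": 0,"gripper": 0.5},{"linear": [0,0.013,0.26],"yaw": 0,"gripper": 0.5},{"linear": [0,0.013,0.28],"yaw": 0,"gripper": 0.5},{"linear": [0,0.013,0.28],"yaw": 0,"gripper": 0.5},{"linear": [0,0.013,0.28],"yaw": 0,"gripper": 0.5},{"linear": [0,0.013,0.28],"yaw": 0,"gripper": 0.5}])

```text
time: 18.45
ee_pos: [0.5203, 0.0089, 0.17]
eef_rot: [2.095, 2.339, 0.002]
force: [-0.3, 0.3, -2.6]
width: 0.0658
finger_force: 29.9
```

jog_arm(plan=[{"linear": [0,0,0.004],"yaw": 0,"gripper": 0.5},{"linear": [0,0,0.008],"yaw": 0,"gripper": 0.5},{"linear": [0,0,0.012],"yaw": 0,"gripper": 0.5},{"linear": [0,0,0.016],"yaw": 0,"gripper": 0.5},{"linear": [0,0,0.016],"yaw": 0,"gripper": 0.5}])

```text
time: 18.95
ee_pos: [0.5196, 0.009, 0.1656]
eef_rot: [-2.096, -2.34, 0.0]
force: [-0.2, 0.5, -2.2]
width: 0.0661
finger_force: 29.9
```

```bash
python3 pl.py 520 9.4 163 96.3
```

```text
t 18.95 tcp [519.6   9.  165.6] th 96.3 tilt 0.02 F [-0.15  0.5  -2.24] w 66.1 | lin [0.002 0.002 0.013] yaw -0.0
pan L 144.42532627759496 228
pan R 122.70245834703442 675
t 19.0 tcp [519.7   9.  165.7] th 96.3 tilt 0.01 F [ 0.6   0.31 -2.16] w 66.3 | lin [0.002 0.002 0.014] yaw -0.0
```

jog_arm(plan=[{"linear": [0,0,0.002],"yaw": 0,"gripper": 0.5},{"linear": [0,0,0.004],"yaw": 0,"gripper": 0.5},{"linear": [0,0,0.006],"yaw": 0,"gripper": 0.5},{"linear": [0,0,0.008],"yaw": 0,"gripper": 0.5},{"linear": [0,0,0.01],"yaw": 0,"gripper": 0.5},{"linear": [0,0,0.01],"yaw": 0,"gripper": 0.5},{"linear": [0,0,0.01],"yaw": 0,"gripper": 0.5}])

```text
time: 19.7
ee_pos: [0.5197, 0.009, 0.1638]
eef_rot: [2.096, 2.34, -0.0]
force: [-0.2, -0.5, -2.3]
width: 0.0662
finger_force: 29.9
```

```bash
python3 pl.py 520 9.4 163 96.3
```

```text
t 19.7 tcp [519.7   9.  163.8] th 96.3 tilt 0.0 F [-0.19 -0.51 -2.33] w 66.2 | lin [0.002 0.002 0.004] yaw -0.0
pan L 144.51515288729945 231
pan R 122.66600483694113 668
t 19.75 tcp [519.8   9.  163.9] th 96.3 tilt 0.01 F [-0.17 -0.82 -3.01] w 65.8 | lin [0.002 0.001 0.004] yaw -0.0
```

jog_arm(plan=[{"linear": [0,0,0.002],"yaw": 0,"gripper": 0.5},{"linear": [0,0,0.004],"yaw": 0,"gripper": 0.5},{"linear": [0,0,0.006],"yaw": 0,"gripper": 0.5},{"linear": [0,0,0.008],"yaw": 0,"gripper": 0.5},{"linear": [0,0,0.008],"yaw": 0,"gripper": 0.5},{"linear": [0,0,0.008],"yaw": 0,"gripper": 0.5}])

```text
time: 20.35
ee_pos: [0.5198, 0.0089, 0.1626]
eef_rot: [2.096, 2.34, 0.0]
force: [-0.1, -0.4, -0.4]
width: 0.066
finger_force: 29.9
```

```bash
python3 pl.py 520 9.4 163 96.3
```

```text
t 20.35 tcp [519.8   8.9 162.6] th 96.3 tilt 0.02 F [-0.09 -0.37 -0.44] w 66.0 | lin [ 0.002  0.001 -0.002] yaw -0.0
pan L 143.7765893473224 231
pan R 122.73472750402736 675
t 20.4 tcp [519.8   9.  162.5] th 96.3 tilt 0.03 F [-1.53 -1.1  -0.94] w 65.9 | lin [ 0.002  0.001 -0.002] yaw -0.0
```

jog_arm(plan=[{"linear": [0,0,0.001],"yaw": 0,"gripper": 0.5},{"linear": [0,0,0.002],"yaw": 0,"gripper": 0.5},{"linear": [0,0,0.002],"yaw": 0,"gripper": 0.5},{"linear": [0,0,0.002],"yaw": 0,"gripper": 0.5}])

```text
time: 20.8
ee_pos: [0.5198, 0.0089, 0.162]
eef_rot: [2.096, 2.34, 0.0]
force: [-1.2, -0.5, 0.8]
width: 0.0657
finger_force: 29.9
```

```bash
python3 pl.py 520 9.4 163 96.3; python3 pl.py 520 9.4 163 96.3
```

```text
t 20.8 tcp [519.8   8.9 162. ] th 96.3 tilt 0.02 F [-1.2  -0.46  0.8 ] w 65.7 | lin [ 0.002  0.001 -0.005] yaw -0.0
pan L 143.48853633502424 233
pan R 122.95982186063814 664
t 20.85 tcp [519.9   8.9 162. ] th 96.3 tilt 0.02 F [-1.49 -0.18  0.51] w 65.8 | lin [ 0.002  0.001 -0.005] yaw -0.0
t 20.85 tcp [519.9   8.9 162. ] th 96.3 tilt 0.02 F [-1.49 -0.18  0.51] w 65.8 | lin [ 0.002  0.001 -0.005] yaw -0.0
pan L 143.55068152568907 232
pan R 122.8328247939463 671
t 20.9 tcp [519.9   8.9 162.1] th 96.3 tilt 0.02 F [-0.63 -1.05  0.53] w 65.9 | lin [ 0.002  0.001 -0.005] yaw -0.0
```

jog_arm(plan=[{"linear": [0,0,0.001],"yaw": 0,"gripper": 0.5},{"linear": [0,0,0.002],"yaw": 0,"gripper": 0.5},{"linear": [0,0,0.002],"yaw": 0,"gripper": 0.5},{"linear": [0,0,0.002],"yaw": 0,"gripper": 0.5}])

```text
time: 21.3
ee_pos: [0.5198, 0.009, 0.1615]
eef_rot: [2.096, 2.34, 0.0]
force: [-0.0, 0.6, 0.2]
width: 0.0658
finger_force: 29.9
```

```bash
python3 pl.py 520 9.4 163 96.3; python3 pl.py 520 9.4 163 96.3
```

```text
t 21.3 tcp [519.8   9.  161.5] th 96.3 tilt 0.01 F [-0.05  0.61  0.19] w 65.8 | lin [ 0.002  0.001 -0.007] yaw -0.0
pan L 142.75417560317894 233
pan R 123.09462741528066 674
t 21.35 tcp [519.8   9.  161.5] th 96.3 tilt 0.01 F [ 0.46 -0.19 -0.05] w 66.0 | lin [ 0.002  0.001 -0.007] yaw -0.0
t 21.35 tcp [519.8   9.  161.5] th 96.3 tilt 0.01 F [ 0.46 -0.19 -0.05] w 66.0 | lin [ 0.002  0.001 -0.007] yaw -0.0
pan L 142.5256959031479 234
pan R 123.08940330135066 676
t 21.4 tcp [519.8   9.  161.5] th 96.3 tilt 0.02 F [-0.16 -0.18 -0.38] w 65.9 | lin [ 0.002  0.001 -0.007] yaw -0.0
```

```bash
python3 - <<'E'
from h import *
from workcell import capture,monitor
F=[]
for i in range(24):
    p,d=capture("top"); F.append(monitor.read_state()["force"])
F=np.array(F); print(F.mean(0),F.std(0)/24**.5)
E
python3 pl.py 520 9.4 163 96.3
```

```text
[ 0.12772102 -0.14828529  0.60595852] [0.0993095  0.11559005 0.11170121]
t 22.6 tcp [519.8   8.9 161.5] th 96.3 tilt 0.01 F [-0.07 -0.44 -0.52] w 65.9 | lin [ 0.002  0.001 -0.007] yaw -0.0
pan L 142.35036961508962 234
pan R 123.16047134401231 672
t 22.65 tcp [519.8   9.  161.5] th 96.3 tilt 0.01 F [0.12 0.76 0.65] w 65.8 | lin [ 0.002  0.001 -0.008] yaw -0.0
```

On average the hand is pushing down 0.6 N with the beam just floating, so B is lighter. I back off 0.3–0.4 mm and release at the upper stop.

jog_arm(plan=[{"linear": [0,0,-0.001],"yaw": 0,"gripper": 0.5},{"linear": [0,0,-0.002],"yaw": 0,"gripper": 0.5},{"linear": [0,0,-0.002],"yaw": 0,"gripper": 0.5},{"linear": [0,0,-0.002],"yaw": 0,"gripper": 0.5}])

```text
time: 23.05
ee_pos: [0.5198, 0.0089, 0.1619]
eef_rot: [2.096, 2.34, 0.0]
force: [-0.1, -0.5, 1.2]
width: 0.0659
finger_force: 29.9
```

```bash
python3 - <<'E'
from h import *
from workcell import capture,monitor
F=[]
for i in range(16):
    p,d=capture("top"); F.append(monitor.read_state()["force"])
F=np.array(F); print(F.mean(0))
E
python3 pl.py 520 9.4 163 96.3
```

```text
[ 0.98404796 -0.32414748  0.66465183]
t 23.85 tcp [519.8   9.  161.9] th 96.3 tilt 0.01 F [1.45 0.16 0.12] w 66.0 | lin [ 0.002  0.001 -0.006] yaw -0.0
pan L 143.28162560203617 235
pan R 122.83986092800814 669
t 23.9 tcp [519.8   8.9 161.9] th 96.3 tilt 0.01 F [ 1.3  -0.34  0.36] w 65.6 | lin [ 0.002  0.001 -0.006] yaw -0.0
```

jog_arm(plan=[{"linear": [0,0,0],"yaw": 0,"gripper": 0.7},{"linear": [0,0,0],"yaw": 0,"gripper": 0.85},{"linear": [0,0,0],"yaw": 0,"gripper": 1},{"linear": [0,0,0],"yaw": 0,"gripper": 1},{"linear": [0,0,0],"yaw": 0,"gripper": 1}])

```text
time: 24.4
ee_pos: [0.5195, 0.009, 0.1617]
eef_rot: [-2.096, -2.34, 0.001]
force: [-0.5, -0.2, 0.2]
width: 0.0927
finger_force: 0.0
```

```bash
python3 pl.py 520 9.4 163 96.3
```

```text
t 24.4 tcp [519.5   9.  161.7] th 96.3 tilt 0.03 F [-0.52 -0.16  0.22] w 92.7 | lin [ 0.002  0.003 -0.007] yaw -0.0
pan L 143.69336772283202 225
pan R 122.69492701039341 664
t 24.45 tcp [519.6   9.  161.7] th 96.3 tilt 0.03 F [-0.27 -0.41  0.15] w 93.6 | lin [ 0.002  0.002 -0.007] yaw -0.0
```

Released; the left pan stays up. I retreat, then check that it has settled.

jog_arm(plan=[{"linear": [0,0,-0.1],"yaw": 0,"gripper": 1},{"linear": [0,0,-0.3],"yaw": 0,"gripper": 1},{"linear": [0,0,-0.55],"yaw": 0,"gripper": 1},{"linear": [0,0,-0.7],"yaw": 0,"gripper": 1},{"linear": [0,0,-0.7],"yaw": 0,"gripper": 1},{"linear": [0,0,-0.7],"yaw": 0,"gripper": 1}])

```text
time: 25.05
ee_pos: [0.52, 0.009, 0.3022]
eef_rot: [2.096, 2.339, 0.001]
force: [0.2, 0.3, -1.1]
width: 0.0938
finger_force: 0.0
```

jog_arm(plan=[{"linear": [-0.25,0,0],"yaw": 0,"gripper": 1},{"linear": [-0.5,0,0],"yaw": 0,"gripper": 1},{"linear": [-0.75,0,0],"yaw": 0,"gripper": 1},{"linear": [-0.95,0,0],"yaw": 0,"gripper": 1},{"linear": [-0.95,0,0],"yaw": 0,"gripper": 1},{"linear": [-0.95,0,0],"yaw": 0,"gripper": 1}])

```text
time: 25.65
ee_pos: [0.5397, -0.1802, 0.299]
eef_rot: [-2.095, -2.334, 0.002]
force: [0.9, -0.1, -0.1]
width: 0.0939
finger_force: 0.0
```

```bash
python3 pl.py 545.2 -218.2 142 96.3
python3 - <<'E'
from h import *
from workcell import capture
p,d=capture("top"); C=cloud("top",d); Z=C[...,2];hsv=cv2.cvtColor(p,cv2.COLOR_BGR2HSV)
m=(Z>.17)&(Z<.215)&(hsv[...,1]>90)&(hsv[...,2]>130)&(abs(C[...,0]-.53)<.12)&(abs(C[...,1]+.07)<.24)
k,L,S,_=cv2.connectedComponentsWithStats(m.astype(np.uint8))
for i in range(1,k):
    if S[i,4]>200: z=np.median(Z[L==i]); print(S[i],z,rect("top",L==i,z))
cv2.imwrite("pics/t5.png",cv2.resize(p[110:270,200:420],(800,582)))
E
```

```text
t 25.65 tcp [ 539.7 -180.2  299. ] th 96.2 tilt 0.31 F [ 0.9  -0.14 -0.15] w 93.9 | lin [-0.194  0.01   0.784] yaw -0.001
pan L 143.5411380588082 612
pan R 123.26223779384793 111
t 25.7 tcp [ 540.  -179.3  299.8] th 96.3 tilt 0.23 F [-0.26 -1.16 -0.68] w 93.9 | lin [-0.198  0.007  0.789] yaw -0.0
[310 167  16  19 212] 0.1839329502976661 [ 547.5 -173.6   56.4   43.6  174.8]
[ 223  169   46   26 1019] 0.20514762890049854 [515.7  41.3 130.6  69.4  95.4]
```

View pics/t5.png

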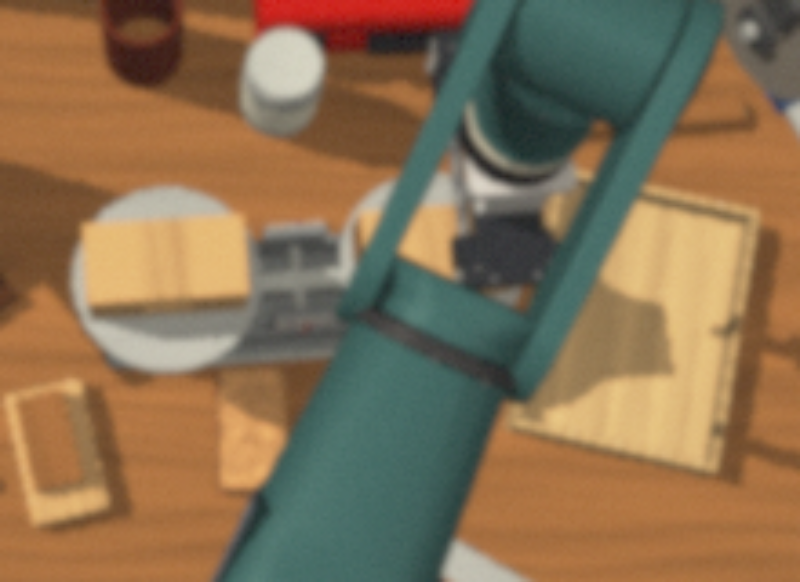

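Head B sits squarely on the left pan at (165,262), raised and steady, so head A on the right pan is the heavier. I regrip it.

jog_arm(plan=[{"linear": [-0.198,0.008,0],"yaw": 0,"gripper": 1},{"linear": [-0.198,0.008,0],"yaw": 0,"gripper": 1},{"linear": [-0.198,0.008,0.2],"yaw": 0,"gripper": 1},{"linear": [-0.198,0.008,0.4],"yaw": 0,"gripper": 1},{"linear": [-0.198,0.008,0.5],"yaw": 0,"gripper": 1},{"linear": [-0.198,0.008,0.5],"yaw": 0,"gripper": 1},{"linear": [-0.198,0.008,0.5],"yaw": 0,"gripper": 1}])

```text
time: 26.45
ee_pos: [0.5467, -0.2178, 0.2026]
eef_rot: [2.094, 2.341, 0.0]
force: [0.3, 0.5, 0.1]
width: 0.0939
finger_force: 0.0
```

```bash
python3 pl.py 545.4 -218.9 142.1 96.3
```

```text
t 26.45 tcp [ 546.7 -217.8  202.6] th 96.4 tilt 0.02 F [0.3  0.51 0.12] w 93.9 | lin [-0.005 -0.007  0.302] yaw 0.001
pan L 143.24650773858895 617
pan R 123.19076702171583 183
t 26.5 tcp [ 547.2 -218.3  203.8] th 96.4 tilt 0.16 F [-0.74 -0.56  0.05] w 93.8 | lin [-0.001 -0.01   0.309] yaw 0.001
```

jog_arm(plan=[{"linear": [-0.003,-0.009,0.1],"yaw": 0,"gripper": 1},{"linear": [-0.003,-0.009,0.2],"yaw": 0,"gripper": 1},{"linear": [-0.003,-0.009,0.28],"yaw": 0,"gripper": 1},{"linear": [-0.003,-0.009,0.306],"yaw": 0,"gripper": 1},{"linear": [-0.003,-0.009,0.306],"yaw": 0,"gripper": 1},{"linear": [-0.003,-0.009,0.306],"yaw": 0,"gripper": 1},{"linear": [-0.003,-0.009,0.306],"yaw": 0,"gripper": 1}])

```text
time: 27.2
ee_pos: [0.5456, -0.2203, 0.1426]
eef_rot: [2.094, 2.338, 0.001]
force: [-0.2, -0.3, 0.3]
width: 0.0939
finger_force: 0.0
```

```bash
python3 pl.py 545.4 -218.9 142.1 96.3;  python3 pl.py 545.4 -218.9 142.1 96.3|grep pan
```

```text
t 27.2 tcp [ 545.6 -220.3  142.6] th 96.3 tilt 0.18 F [-0.17 -0.28  0.31] w 93.9 | lin [ 0.007 -0.     0.002] yaw -0.0
pan L 143.63919910461175 625
pan R 123.67107376063035 198
t 27.25 tcp [ 545.5 -220.2  142.3] th 96.3 tilt 0.16 F [-0.33 -0.41 -0.23] w 93.9 | lin [0.007 0.    0.001] yaw -0.0
pan L 143.5913371995342 626
pan R 123.01186618610127 199
```

Stable. I close the fingers, then raise slowly so that the beam follows the hand.

jog_arm(plan=[{"linear": [0,0,0],"yaw": 0,"gripper": 0.5},{"linear": [0,0,0],"yaw": 0,"gripper": 0.5},{"linear": [0,0,0],"yaw": 0,"gripper": 0.5},{"linear": [0,0,0],"yaw": 0,"gripper": 0.5},{"linear": [0,0,0],"yaw": 0,"gripper": 0.5}])

```text
time: 27.8
ee_pos: [0.5449, -0.2199, 0.1407]
eef_rot: [2.096, 2.34, 0.0]
force: [0.8, -0.5, -0.3]
width: 0.0659
finger_force: 30.0
```

jog_arm(plan=[{"linear": [0,0,-0.002],"yaw": 0,"gripper": 0.5},{"linear": [0,0,-0.004],"yaw": 0,"gripper": 0.5},{"linear": [0,0,-0.006],"yaw": 0,"gripper": 0.5},{"linear": [0,0,-0.008],"yaw": 0,"gripper": 0.5},{"linear": [0,0,-0.01],"yaw": 0,"gripper": 0.5},{"linear": [0,0,-0.013],"yaw": 0,"gripper": 0.5},{"linear": [0,0,-0.016],"yaw": 0,"gripper": 0.5},{"linear": [0,0,-0.02],"yaw": 0,"gripper": 0.5}])

```text
time: 28.6
ee_pos: [0.5448, -0.2201, 0.1448]
eef_rot: [2.096, 2.339, -0.0]
force: [1.0, -1.2, -0.3]
width: 0.0661
finger_force: 30.0
```

```bash
python3 pl.py 545.4 -218.9 170 96.3
```

```text
t 28.6 tcp [ 544.8 -220.1  144.8] th 96.3 tilt 0.03 F [ 0.97 -1.15 -0.33] w 66.1 | lin [ 0.005  0.003 -0.126] yaw -0.0
pan L 140.0735249531654 634
pan R 127.26339496709672 203
t 28.65 tcp [ 544.9 -220.1  145. ] th 96.3 tilt 0.04 F [ 0.94 -0.47 -1.34] w 66.1 | lin [ 0.006  0.003 -0.125] yaw -0.0
```

The beam follows the hand smoothly, with the right pan at 127 mm and the left at 140 mm. I continue.

jog_arm(plan=[{"linear": [0,0,-0.004],"yaw": 0,"gripper": 0.5},{"linear": [0,0,-0.008],"yaw": 0,"gripper": 0.5},{"linear": [0,0,-0.012],"yaw": 0,"gripper": 0.5},{"linear": [0,0,-0.016],"yaw": 0,"gripper": 0.5},{"linear": [0,0,-0.02],"yaw": 0,"gripper": 0.5},{"linear": [0,0,-0.024],"yaw": 0,"gripper": 0.5},{"linear": [0,0,-0.028],"yaw": 0,"gripper": 0.5},{"linear": [0,0,-0.032],"yaw": 0,"gripper": 0.5}])

```text
time: 29.45
ee_pos: [0.5446, -0.2199, 0.1511]
eef_rot: [-2.096, -2.34, 0.0]
force: [0.5, -1.5, -0.3]
width: 0.066
finger_force: 30.0
```

jog_arm(plan=[{"linear": [0,0,-0.004],"yaw": 0,"gripper": 0.5},{"linear": [0,0,-0.008],"yaw": 0,"gripper": 0.5},{"linear": [0,0,-0.012],"yaw": 0,"gripper": 0.5},{"linear": [0,0,-0.016],"yaw": 0,"gripper": 0.5},{"linear": [0,0,-0.02],"yaw": 0,"gripper": 0.5},{"linear": [0,0,-0.024],"yaw": 0,"gripper": 0.5},{"linear": [0,0,-0.028],"yaw": 0,"gripper": 0.5},{"linear": [0,0,-0.032],"yaw": 0,"gripper": 0.5}])

```text
time: 30.25
ee_pos: [0.5446, -0.2198, 0.1575]
eef_rot: [-2.096, -2.34, 0.0]
force: [0.3, -0.8, -0.4]
width: 0.0661
finger_force: 30.0
```

```bash
python3 pl.py 545.4 -218.9 170 96.3
```

```text
t 30.25 tcp [ 544.6 -219.8  157.5] th 96.3 tilt 0.02 F [ 0.31 -0.79 -0.42] w 66.1 | lin [ 0.004  0.004 -0.062] yaw -0.0
pan L 127.28110072338417 656
pan R 139.6259866324747 182
t 30.3 tcp [ 544.6 -219.8  157.7] th 96.3 tilt 0.01 F [-0.58 -1.15 -1.46] w 65.7 | lin [ 0.004  0.004 -0.062] yaw -0.0
```

jog_arm(plan=[{"linear": [0,0,-0.004],"yaw": 0,"gripper": 0.5},{"linear": [0,0,-0.008],"yaw": 0,"gripper": 0.5},{"linear": [0,0,-0.012],"yaw": 0,"gripper": 0.5},{"linear": [0,0,-0.016],"yaw": 0,"gripper": 0.5},{"linear": [0,0,-0.02],"yaw": 0,"gripper": 0.5},{"linear": [0,0,-0.024],"yaw": 0,"gripper": 0.5},{"linear": [0,0,-0.028],"yaw": 0,"gripper": 0.5},{"linear": [0,0,-0.032],"yaw": 0,"gripper": 0.5}])

```text
time: 31.1
ee_pos: [0.5447, -0.2196, 0.1634]
eef_rot: [-2.096, -2.339, -0.0]
force: [0.8, 0.4, -3.4]
width: 0.0657
finger_force: 30.0
```

```bash
python3 pl.py 545.4 -218.9 170 96.3
```

```text
t 31.1 tcp [ 544.7 -219.6  163.4] th 96.3 tilt 0.04 F [ 0.81  0.36 -3.41] w 65.7 | lin [ 0.003  0.004 -0.033] yaw -0.0
pan L 122.95050189981727 664
pan R 144.63547156798063 170
t 31.15 tcp [ 544.7 -219.7  163.5] th 96.3 tilt 0.03 F [ 0.24  0.33 -3.27] w 65.9 | lin [ 0.004  0.004 -0.033] yaw -0.0
```

The beam is down gently with the lighter head low, and head A is free. Off to the tray.

jog_arm(plan=[{"linear": [0,0,-0.08],"yaw": 0,"gripper": 0.5},{"linear": [0,0,-0.2],"yaw": 0,"gripper": 0.5},{"linear": [0,0,-0.3],"yaw": 0,"gripper": 0.5},{"linear": [0,0,-0.32],"yaw": 0,"gripper": 0.5},{"linear": [0,0,-0.32],"yaw": 0,"gripper": 0.5}])

```text
time: 31.65
ee_pos: [0.5451, -0.22, 0.2283]
eef_rot: [2.095, 2.339, 0.001]
force: [0.5, -0.1, -3.8]
width: 0.0661
finger_force: 30.0
```

```bash
python3 pl.py 507.4 -424.7 225 78.7
python3 - <<'E'
from h import *
C=cloud("top",np.load("top0.npz")["d"]).reshape(-1,3)
q=(C[:,2]>.05)&(C[:,1]<-.42)&(C[:,0]>.25); P=C[q]
for z0 in (.05,.12,.2,.3):
    s=P[P[:,2]>z0]; d=np.hypot((s-[.507,-.425,0])[:,0],(s-[.507,-.425,0])[:,1]); i=d.argsort()[:1]; print(z0,d[i],s[i])
E
```

```text
t 31.65 tcp [ 545.1 -220.   228.3] th 96.3 tilt 0.09 F [ 0.46 -0.05 -3.76] w 66.1 | lin [-0.997 -0.299  0.017] yaw 0.195
pan L 123.43180770767648 656
pan R 144.42747853643812 161
t 31.7 tcp [ 544.6 -219.7  227. ] th 96.3 tilt 0.05 F [ 0.55  0.81 -3.99] w 65.5 | lin [-0.998 -0.297  0.01 ] yaw 0.195
0.05 [0.18018884] [[ 0.65948936 -0.52099486  0.11827093]]
0.12 [0.19177738] [[ 0.67171776 -0.52321722  0.12219674]]
0.2 [0.20588344] [[ 0.39421993 -0.59724589  0.20089552]]
0.3 [0.24568083] [[ 0.27064661 -0.4920533   0.55638138]]
```

jog_arm(plan=[{"linear": [-0.1,-0.03,0],"yaw": 0.03,"gripper": 0.5},{"linear": [-0.25,-0.08,0],"yaw": 0.06,"gripper": 0.5},{"linear": [-0.43,-0.13,0],"yaw": 0.1,"gripper": 0.5},{"linear": [-0.61,-0.18,0],"yaw": 0.13,"gripper": 0.5},{"linear": [-0.79,-0.24,0],"yaw": 0.16,"gripper": 0.5},{"linear": [-0.93,-0.28,0],"yaw": 0.19,"gripper": 0.5},{"linear": [-0.998,-0.298,0],"yaw": 0.195,"gripper": 0.5},{"linear": [-0.998,-0.298,0],"yaw": 0.195,"gripper": 0.5}])

```text
time: 32.5
ee_pos: [0.5063, -0.4258, 0.2254]
eef_rot: [-2.428, -1.988, 0.001]
force: [0.5, -1.1, -3.4]
width: 0.0662
finger_force: 30.0
```

jog_arm(plan=[{"linear": [0,0,0.08],"yaw": 0,"gripper": 0.5},{"linear": [0,0,0.22],"yaw": 0,"gripper": 0.5},{"linear": [0,0,0.38],"yaw": 0,"gripper": 0.5},{"linear": [0,0,0.54],"yaw": 0,"gripper": 0.5},{"linear": [0,0,0.7],"yaw": 0,"gripper": 0.5},{"linear": [0,0,0.82],"yaw": 0,"gripper": 0.5},{"linear": [0,0,0.85],"yaw": 0,"gripper": 0.5},{"linear": [0,0,0.85],"yaw": 0,"gripper": 0.5}])

```text
time: 33.3
ee_pos: [0.5073, -0.4227, 0.0566]
eef_rot: [-2.424, -1.993, -0.0]
force: [0.8, 0.5, -3.6]
width: 0.066
finger_force: 30.0
```

```bash
python3 pl.py 507.4 -424.7 26 78.7
```

```text
t 33.3 tcp [ 507.3 -422.7   56.6] th 78.8 tilt 0.19 F [ 0.85  0.48 -3.63] w 66.0 | lin [-0.01   0.003  0.153] yaw 0.002
pan L 123.17951093534619 657
pan R 144.22180800478745 1653
t 33.35 tcp [ 508.  -423.9   58.6] th 78.8 tilt 0.03 F [ 0.81 -0.58 -2.87] w 66.0 | lin [-0.005 -0.002  0.163] yaw 0.001
```

jog_arm(plan=[{"linear": [0,0,0.04],"yaw": 0,"gripper": 0.5},{"linear": [0,0,0.08],"yaw": 0,"gripper": 0.5},{"linear": [0,0,0.11],"yaw": 0,"gripper": 0.5},{"linear": [0,0,0.13],"yaw": 0,"gripper": 0.5},{"linear": [0,0,0.14],"yaw": 0,"gripper": 0.5},{"linear": [0,0,0.148],"yaw": 0,"gripper": 0.5},{"linear": [0,0,0.148],"yaw": 0,"gripper": 0.5},{"linear": [0,0,0.148],"yaw": 0,"gripper": 0.5}])

```text
time: 34.15
ee_pos: [0.5075, -0.425, 0.0286]
eef_rot: [2.428, 1.992, 0.0]
force: [0.4, -0.1, -3.0]
width: 0.0658
finger_force: 30.0
```

jog_arm(plan=[{"linear": [0,0,0.004],"yaw": 0,"gripper": 0.5},{"linear": [0,0,0.008],"yaw": 0,"gripper": 0.5},{"linear": [0,0,0.008],"yaw": 0,"gripper": 0.5}])

```text
time: 34.45
ee_pos: [0.5073, -0.4248, 0.0267]
eef_rot: [2.429, 1.993, -0.0]
force: [-0.3, -0.1, -3.1]
width: 0.0658
finger_force: 30.0
```

jog_arm(plan=[{"linear": [0,0,0.003],"yaw": 0,"gripper": 0.5},{"linear": [0,0,0.006],"yaw": 0,"gripper": 0.5},{"linear": [0,0,0.006],"yaw": 0,"gripper": 0.5}])

```text
time: 34.75
ee_pos: [0.5074, -0.4249, 0.0259]
eef_rot: [2.428, 1.992, -0.0]
force: [-0.7, 0.5, -1.6]
width: 0.0661
finger_force: 30.0
```

jog_arm(plan=[{"linear": [0,0,0.002],"yaw": 0,"gripper": 0.5},{"linear": [0,0,0.003],"yaw": 0,"gripper": 0.5},{"linear": [0,0,0.003],"yaw": 0,"gripper": 0.5}])

```text
time: 35.05
ee_pos: [0.5074, -0.4249, 0.0259]
eef_rot: [2.428, 1.992, -0.0]
force: [-2.1, 0.9, 3.7]
width: 0.066
finger_force: 30.0
```

Resting on the tray floor. I release, rise and clear the view.

jog_arm(plan=[{"linear": [0,0,0],"yaw": 0,"gripper": 1},{"linear": [0,0,0],"yaw": 0,"gripper": 1},{"linear": [0,0,0],"yaw": 0,"gripper": 1},{"linear": [0,0,0],"yaw": 0,"gripper": 1},{"linear": [0,0,0],"yaw": 0,"gripper": 1}])

```text
time: 35.55
ee_pos: [0.5074, -0.4248, 0.0247]
eef_rot: [2.429, 1.993, 0.0]
force: [-0.2, -0.2, -1.5]
width: 0.0939
finger_force: 0.0
```

jog_arm(plan=[{"linear": [0,0,-0.1],"yaw": 0,"gripper": 1},{"linear": [0,0,-0.3],"yaw": 0,"gripper": 1},{"linear": [0,0,-0.55],"yaw": 0,"gripper": 1},{"linear": [0,0,-0.8],"yaw": 0,"gripper": 1},{"linear": [0,0,-1],"yaw": 0,"gripper": 1},{"linear": [0,0,-1],"yaw": 0,"gripper": 1}])

```text
time: 36.15
ee_pos: [0.5096, -0.4269, 0.2345]
eef_rot: [2.416, 1.983, 0.003]
force: [-0.7, 0.1, 0.6]
width: 0.094
finger_force: 0.0
```

jog_arm(plan=[{"linear": [-0.1,-0.8,-0.3],"yaw": 0,"gripper": 1},{"linear": [-0.1,-0.8,-0.3],"yaw": 0,"gripper": 1},{"linear": [-0.1,-0.8,-0.3],"yaw": 0,"gripper": 1},{"linear": [-0.1,-0.8,-0.3],"yaw": 0,"gripper": 1},{"linear": [-0.1,-0.8,-0.3],"yaw": 0,"gripper": 1},{"linear": [-0.1,-0.8,-0.3],"yaw": 0,"gripper": 1}])

```text
time: 36.75
ee_pos: [0.3466, -0.4131, 0.2842]
eef_rot: [-2.429, -1.992, -0.001]
force: [0.2, -0.1, -0.1]
width: 0.0938
finger_force: 0.0
```

```bash
python3 pl.py 507.4 -424.7 26 78.7
python3 - <<'E'
from workcell import capture
import cv2
cv2.imwrite("pics/t6.png",cv2.resize(capture("top")[0],(800,600)))
E
```

```text
t 36.75 tcp [ 346.6 -413.1  284.2] th 78.7 tilt 0.03 F [ 0.24 -0.11 -0.13] w 93.8 | lin [0.1   0.8   1.291] yaw -0.0
pan L 123.03086317747358 658
pan R 144.31811140896923 1662
t 36.8 tcp [ 347.  -412.9  283.5] th 78.7 tilt 0.09 F [-0.02  1.16 -0.36] w 93.8 | lin [0.097 0.799 1.287] yaw 0.001
```

View pics/t6.png

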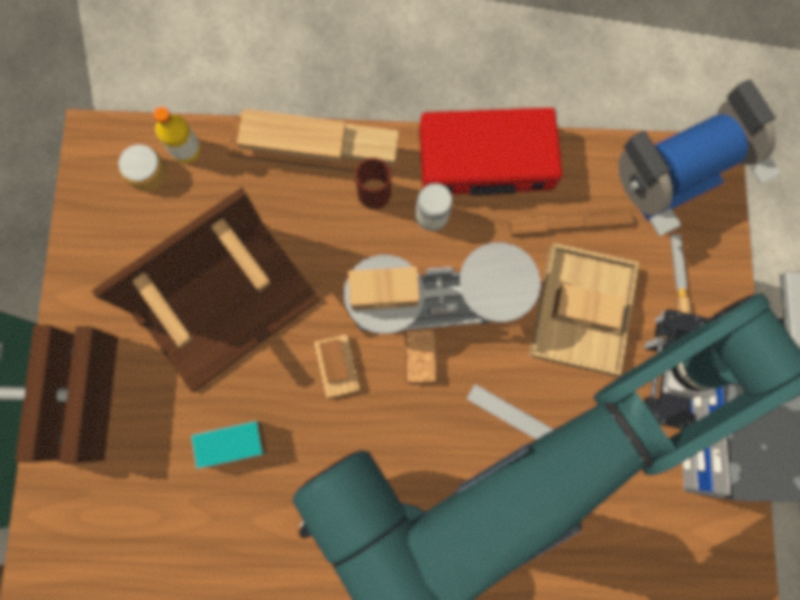

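The heavier head lies flat in the tray at (590,303), and the lighter one is on the left pan at (383,287). Everything else is where it was.

```bash
python3 -c "
from workcell import workorder
print(workorder.finish_job())"
```

```text
the job is handed in; nothing more can be done
None
```

The job is handed in: the heavier head (weighed on the right pan) lies flat in the tray, the lighter one is still on the left pan, the beam never slammed, and it took about 37 s of the 72 s allowed.

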